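# Re-seat a battery pack that has ridden up in its charging dock

### The arm

A 6-joint arm with a two-finger parallel gripper is mounted at the origin on a cart in front of the work surface, level with it; the furniture and walls round the work are solid. World frame = base frame: x ahead of the robot, y to its left, z up, the work surface at z = 0. Lengths are in m, angles in rad, forces in N, time in s.
With the tool pointing down it reaches from about 0.25 to 0.775 m from the base axis. Payload 4 kg.
Tool frame: the origin (TCP) lies on the centre line of the jaws, within the pads' length; the fingertips stand 14 mm ahead of it and the grasp point (between the pads) lies 5 mm behind it; z points along the fingers, y is the line along which they close (so a half turn about z gives the same grasp; the last joint's range is limited). The gripper opens to 94 mm and grips with 3 to 60 N. Pads are 16 mm wide; open, the fingers measure 119 mm over their backs; the gripper's body (75 mm by 177 mm) begins 78 mm behind the grasp point.
Start: joints at [-1.404, 0.087, 1.371, -0, 1.684, -0.103], TCP at [0.147, -0.53, 0.22] pointing down, gripper open.
Joint ranges: [-3.1, 3.1], [-0.76, 2.03], [0.27, 2.55], [-1.08, 4.22], [0.17, 2.65], [-2.57, 2.57]. Speed limits (rad/s): [2.79, 2.79, 3.14, 3.14, 3.14, 3.14].

### API

Orientations are given as a unit quaternion [w, x, y, z].
In Python, from station import readout, vision, arm gives the robot as it stands.
- The arm moves only by the shell command python3 -m pendant 'ROWS' [FORCE]. ROWS is a JSON object of lists of equal length, an entry for each row: "claw": the closure, from 0 (fully open) to 1 (shut); "slide": the shift along the tool's x, y, z in units of 0.15 m (1.0 is 0.15 m), a list of three; "dr": the turn, a rotation vector about the tool's x, y, z in units of 90 degrees (1.0 is 90 degrees), a list of three. A call has 1 to 5 rows; each row is the pose to reach, as a shift and turn from the pose commanded when the call began, along the tool's axes at that moment; what a row does not reach only later rows make up. A row lasts 1/12 s, in which the tool goes at most 41.7 mm and 7.16 degrees, less where a joint would pass 70% of its speed; a pose out of reach is approached as far as the arm can. A call with a number of a shift or a turn outside -1 to 1 is refused whole. A call with a gripper value outside its range is refused whole. The fingers move at their own pace and stop on an object; FORCE is the grip in N (left out, the last holds). Time passes only in rows, so rows that repeat a pose let the fingers close. It gives the time, the measured TCP pose, the force, the opening and the grip force at its end, in the units of the state.
- readout.state(): the state, without advancing time (a new reading comes with each control period).
- vision.grab_frame(name): name is "scene" or "side" or "wrist"; returns a dict with "color" (384x512x3 uint8, red, green, blue), "camera_matrix" (3x3 intrinsics, pixels), "xyz" and "rotation" of the camera in the world. Camera axes: x right, y down, z forward; pixel columns grow to the right and rows downward; lengths in m; the calibration is good to about 2 mm. The wrist camera is an equidistant fisheye: a pixel r from the principal point sees the ray r / f radians off the axis. A picture is of the moment at which its call begins. There is no depth.
- arm.sign_off(): hands the job in; it is judged then, once.
Trained networks look in a picture, given as the dict that the camera call returned (one of the last four; its "shot" number tells which), for a name from the list of things; names that differ only in an ending like _2 or _b are one class to them, and where a whole thing is asked for, a point or a joint stands for the part that bears it (a point fixed in the world has none). Each returns a list of dicts, best first, with "confidence" (0 to 1); they miss things now and then, are a little off and sometimes report something else, mostly with a low value. They report only what shows in the picture. A call takes as long as a camera call.
- vision.recognise(thing, picture): "point" ([x, y, z] in m, in world coordinates, good to about 4 mm: the middle of the surface that is visible of it).
- vision.outline_of(thing, picture): "mask" (384x512 bool, what is visible of it).
The state is a dict: "t": time; "qpos": joint angles; "dq": joint speeds; "effort": joint torques, N m; "tcp_pos": TCP position; "tcp_rot": TCP orientation; "contact_force": force on the tool from outside, world axes, zero at the start; "torque": the same for the moment, N m; "width": finger opening in m; "grip_force": force on a finger pad.
Only numpy, scipy, OpenCV 4.12 (cv2) and the standard library are available. Lean on these libraries where they do the work, as an engineer would, in place of code of your own. Each camera call takes 0.05 s, during which the arm holds its last target. There are 200 camera calls.

### The job

The battery pack has ridden up its sloped charging dock and off the contacts, and the dock is still switched on. Flip the dock's toggle switch off first, then, with the power off, slide the pack gently down the slope until it is fully home against the contact block, and only then flip the switch back on. Do not ram the contacts, and leave the tools and bottles around the dock where they are.

Things in the scene. Friction and masses are not known exactly. Their poses are not given: they have to be found in the camera images.
- dock: Battery charging dock, fixed to the bench, 230 long (x), 92 wide (y): a blue sheet-metal cradle sloping 0.22 rad (12.6 deg) down, away from the robot, to a black contact block, its back stop; behind it a black power head with a toggle switch on top. Origin on the bench under its middle; x horizontal, from the cradle's open upper end towards the power head, y left, z up.
- dock_stop (a point): Foot of the contact block: middle of the line where its front face meets the cradle floor, 28 mm above the bench; dock x = 50 mm, y = 0. The block stands square to the floor, 44 mm high. Axes as the dock's.
- cradle_end (a point): Middle of the cradle floor's open upper end, 64 mm above the bench; dock x = -111 mm, y = 0. The floor is flat from here to dock_stop (165 mm down the slope), 75 mm wide between side flanges 24 mm high. Axes as the dock's.
- switch_pivot (a point): Pivot of the toggle, 96 mm above the bench; dock x = 92 mm, y = 0. The power head's flat top lies 7 mm below it and spans dock x = 66 to 118 mm, y = -46 to 46 mm; a nut and collar of radius 8 mm end 3 mm above the pivot. Axes as the dock's.
- toggle (a joint): Steel bat toggle, 55 mm long from pivot to end, 12 mm thick near the end, swinging left-right (dock y) only. 0 = off: leans 0.33 rad to the dock's left (+y, red dot); 0.66 = on: leans 0.33 rad to the right (-y, green dot); 0.33 = upright. An over-centre spring holds it on either side; about 4 N sideways near its end throws it, and past upright it snaps over by itself.
- toggle_tip (a point): Point on the bat's axis 50 mm from its pivot, just below its rounded end; it swings with the bat.
- battery: Loose black battery pack with an orange band, 100 long (x), 70 wide (y), 52 high (z), 0.35 to 0.7 kg, lying along the cradle with 2.5 mm to each flange. Origin at the centre of its underside; +x is the contact end, down the slope; z square to the cradle floor. It starts 45 mm up the slope from the contact block; friction holds it where it is left. Its upper end face (x = -50 mm) is free to push.
- battery_nose (a point): Middle of the lower edge of the pack's contact end; it meets dock_stop when the pack is fully home.
- black_bottle: Black bottle with white cap, diameter 58, height 100, standing. Origin at the centre of its underside. To be left alone.
- oiler: Small amber dropper bottle, diameter 34, height 102, standing. Origin at the centre of its underside. To be left alone.
- tape_measure: Black tape measure, 34 x 64 x 56, standing. Origin at the centre of its underside. To be left alone.
- amber_tape: Roll of amber tape lying flat, 47 x 51 x 20. Origin at the centre of its underside. To be left alone.

How it is judged:
On the way, in this order (a step that is already met when the one before it is completed fails the run):
1. the toggle is flipped off while the pack is still up the slope (value of joint toggle below 0.12 rad and x of battery_nose in the frame of dock_stop below -0.036 m), for 0.1 s.
2. the pack is slid home against the contact block with the switch off (value of joint toggle below 0.12 rad and x of battery_nose in the frame of dock_stop above -0.003 m and distance between battery_nose and dock_stop below 0.007 m), for 0.2 s.
3. the toggle is flipped back on (value of joint toggle above 0.54 rad), for 0.1 s.
At the end, for the whole second after the job is handed in: The toggle is on (over 0.54 rad), and the pack lies at rest in the cradle with its contact end within 3 mm of the contact block along the dock and its nose within 7 mm of the stop point (value of joint toggle above 0.54 rad and x of battery_nose in the frame of dock_stop above -0.003 m and distance between battery_nose and dock_stop below 0.007 m and linear speed of battery below 0.02 m/s); the robot touches nothing.
It fails at once if the pack is moved down the slope while the switch is on, or the switch is on with the pack part-way (value of joint toggle above 0.33 rad and x of battery_nose in the frame of dock_stop between -0.036 and -0.005 m).
It fails at once if the pack is rammed into the contacts (over 60 N between pack and dock) (contact force between battery and dock above 60 N).
It fails at once if a bystander is shifted by more than 30 mm (distance of any of black_bottle, oiler, tape_measure, amber_tape from where it was at the start of the episode above 0.03 m).
It also fails if it takes over 48 s, if anything falls off the work surface, if the arm or the gripper's body presses on something with over 40 N, if the wrist force passes 120 N, or if a joint passes its speed limit or range.

## Working session

There is one attempt and no reset: what is moved stays moved. The work goes in short steps, Python scripts to look and compute and a shell command to move; the robot and the scene stay as the last step left them, time stands still between calls to the robot, and variables do not carry over. Pictures are saved under pics/ and viewed, at most 10 in all, crops included, and the job is handed in when it is done.

```bash
mkdir -p pics; ls; cat > h.py <<'E'
from station import readout, vision, arm
import numpy as np, cv2
def save(p,n): cv2.imwrite('pics/'+n+'.png', p['color'][:,:,::-1])
E
python3 - <<'E'
from h import *
s=readout.state(); print(s['t'],s['tcp_pos'],s['tcp_rot'],s['width'])
ps={n:vision.grab_frame(n) for n in('scene','side')}
save({'color':np.hstack([cv2.resize(ps[n]['color'],(400,300)) for n in ps])},'a')
save(ps['scene'],'scene');save(ps['side'],'side')
for n,p in ps.items():
    print(n,p['xyz'])
    for t in('dock','toggle','battery','black_bottle','oiler','tape_measure','amber_tape'):
        r=vision.recognise(t,p); print(t,[(np.round(q['point'],3),round(q['confidence'],2)) for q in r[:2]])
E
```

```text
pics
0.0 [ 0.14649499 -0.52959494  0.21831591] [-1.08434559e-03  9.90912593e-01  1.34502991e-01 -4.27236158e-05] 0.09421622769635894
scene [-0.0187823   0.58836375  0.66299243]
dock [(array([ 0.57 , -0.039,  0.058]), 0.76)]
toggle [(array([ 0.635, -0.076,  0.129]), 0.38)]
battery [(array([ 0.503, -0.061,  0.093]), 0.87)]
black_bottle [(array([ 0.417, -0.224,  0.063]), 0.83), (array([ 0.382, -0.306,  0.043]), 0.61)]
oiler [(array([0.422, 0.235, 0.052]), 0.97)]
tape_measure [(array([ 0.384, -0.307,  0.041]), 0.66)]
amber_tape [(array([0.41 , 0.165, 0.016]), 0.86), (array([ 0.642, -0.071,  0.131]), 0.48)]
side [ 0.31018096 -0.94304792  0.71867529]
dock [(array([ 0.64 , -0.084,  0.135]), 0.73), (array([ 0.588, -0.104,  0.047]), 0.6)]
toggle []
battery [(array([ 0.511, -0.094,  0.091]), 0.78), (array([0.42 , 0.212, 0.046]), 0.17)]
black_bottle [(array([ 0.424, -0.268,  0.071]), 0.6)]
oiler []
tape_measure [(array([ 0.392, -0.336,  0.034]), 0.64)]
amber_tape [(array([0.41 , 0.151, 0.017]), 0.54)]
```

View pics/scene.png

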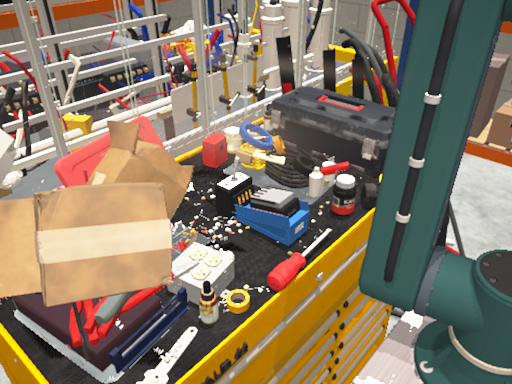

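View pics/side.png

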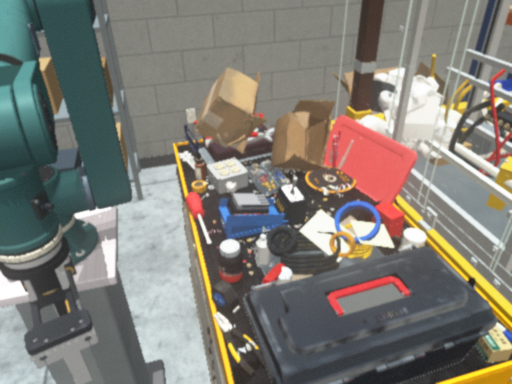

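The scene view shows the dock around px (265,210), with the black head at (236,190) and the pack at (275,203). In the side view it's around (255,210), with the toggle at (292,190). I'll enlarge both to get landmarks.

```bash
python3 - <<'E'
import cv2,numpy as np
a=cv2.imread('pics/scene.png')[160:250,205:325];b=cv2.imread('pics/side.png')[170:240,210:330]
a=cv2.resize(a,None,fx=5,fy=5,interpolation=2)[:,:600];b=cv2.resize(b,None,fx=5,fy=5,interpolation=2)
cv2.imwrite('pics/c1.png',a);cv2.imwrite('pics/c2.png',b)
E
```

```text
(no output)
```

View pics/c1.png

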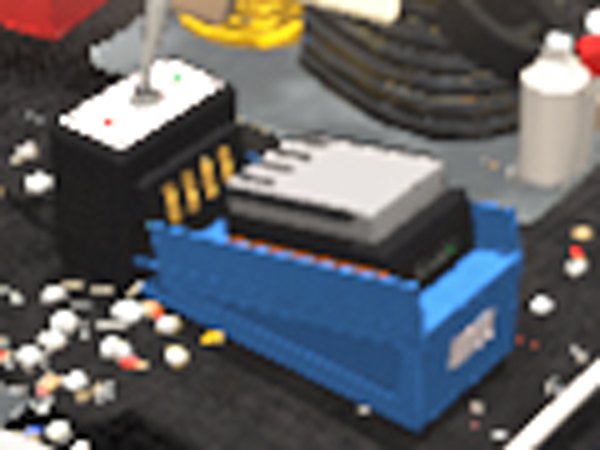

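View pics/c2.png

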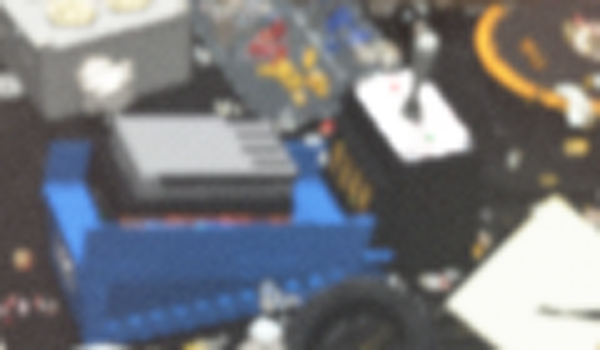

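```bash
cat >> h.py <<'E'
def proj(p,P):
    R=np.array(p['rotation']); 
    if R.shape!=(3,3):
        from scipy.spatial.transform import Rotation as Q; R=Q.from_quat(np.roll(R,-1)).as_matrix()
    c=(np.array(P)-p['xyz'])@R; k=p['camera_matrix']
    return np.c_[k[0][0]*c[:,0]/c[:,2]+k[0][2],k[1][1]*c[:,1]/c[:,2]+k[1][2]]
def d2w(d,P):
    P=np.atleast_2d(P)/1000; c,s=np.cos(d[2]),np.sin(d[2])
    return np.c_[d[0]+c*P[:,0]-s*P[:,1], d[1]+s*P[:,0]+c*P[:,1],P[:,2]]
E
python3 - <<'E'
from h import *
from scipy.optimize import least_squares
A=vision.grab_frame('scene');B=vision.grab_frame('side')
H=[[66,46,89],[66,-46,89],[118,46,89],[118,-46,89]]
PA=H+[[-111,37.5,64],[-111,-37.5,64]]
uA=np.array([[125,150],[235,88],[58,118],[165,60],[422,312],[520,250]])/5+[205,160]
PB=H+[[-111,37.5,64]]
uB=np.array([[357,80],[403,160],[432,68],[470,145],[45,190]])/5+[210,170]
f=lambda d:np.r_[proj(A,d2w(d,PA))-uA,proj(B,d2w(d,PB))-uB].ravel()
r=least_squares(f,[.55,-.06,-.1],loss='soft_l1');print(r.x);print(f(r.x).reshape(-1,2).round(1).tolist())
for n,p in (('stop',[50,0,28]),('end',[-111,0,64]),('pivot',[92,0,96]),('tip_on',[92,-16.2,96+47.3])): print(n,d2w(r.x,p).round(4))
E
```

```text
[ 0.5525525  -0.0744049   0.04202449]
[[-0.7, 0.3], [1.4, -2.6], [-2.8, -0.5], [0.1, -3.4], [1.1, 2.3], [-0.2, -0.4], [-3.0, -0.3], [-0.2, 1.4], [-1.2, -1.2], [4.3, 0.6], [0.4, -1.4]]
stop [[ 0.6025 -0.0723  0.028 ]]
end [[ 0.4417 -0.0791  0.064 ]]
pivot [[ 0.6445 -0.0705  0.096 ]]
tip_on [[ 0.6452 -0.0867  0.1433]]
```

```bash
python3 -m pendant '{"claw":[1,1,1,1,1],"slide":[[0.3,-0.5,-1],[0.3,-0.5,-1],[0.3,-0.5,-1],[0.3,-0.5,-1],[0.3,-0.5,-1]],"dr":[[0,0,0.146],[0,0,0.146],[0,0,0.146],[0,0,0.146],[0,0,0.146]]}' 20
```

```text
t: 1.32
tcp_pos: [0.171, -0.4448, 0.3782]
tcp_rot: [0.007, 1.0, 0.021, 0.002]
contact_force: [0.9, -1.1, 0.9]
width: 0.064
grip_force: 0.0
```

```bash
for i in 1 2; do python3 -m pendant '{"claw":[1,1,1,1,1],"slide":[[0.9,-0.95,0],[0.9,-0.95,0],[0.9,-0.95,0],[0.9,-0.95,0],[0.9,-0.95,0]],"dr":[[0,0,0],[0,0,0],[0,0,0],[0,0,0],[0,0,0]]}'; done
python3 - <<'E'
from h import *
p=vision.grab_frame('wrist');save(p,'w1');print(p['xyz'],p['rotation'],p['camera_matrix'],readout.state()['tcp_pos'])
for t in('dock','toggle','toggle_tip','battery','switch_pivot','dock_stop'):
    r=vision.recognise(t,p); print(t,[(np.round(q['point'],3),round(q['confidence'],2)) for q in r[:2]])
E
```

```text
t: 1.73
tcp_pos: [0.3004, -0.2958, 0.3692]
tcp_rot: [-0.0, 1.0, 0.021, 0.0]
contact_force: [0.5, -0.7, 0.6]
width: 0.0303
grip_force: 0.0
t: 2.15
tcp_pos: [0.4298, -0.1476, 0.3687]
tcp_rot: [-0.0, 1.0, 0.021, 0.0]
contact_force: [-0.9, -0.7, 0.9]
width: 0.0005
grip_force: 0.0
[ 0.51523468 -0.14229454  0.53435828] [ 0.1046737   0.7145793  -0.68427181 -0.10095506] [[297.31863964   0.         256.05757133]
 [  0.         297.31863964 189.97053267]
 [  0.           0.           1.        ]] [ 0.43202941 -0.14469891  0.36811671]
dock [(array([ 0.612, -0.072,  0.067]), 0.58)]
toggle [(array([ 0.636, -0.082,  0.145]), 0.44)]
toggle_tip []
battery [(array([ 0.514, -0.076,  0.094]), 0.96), (array([ 0.61 , -0.076,  0.073]), 0.34)]
switch_pivot [(array([ 0.613, -0.075,  0.07 ]), 0.87)]
dock_stop [(array([ 0.609, -0.076,  0.071]), 0.82)]
```

View pics/w1.png

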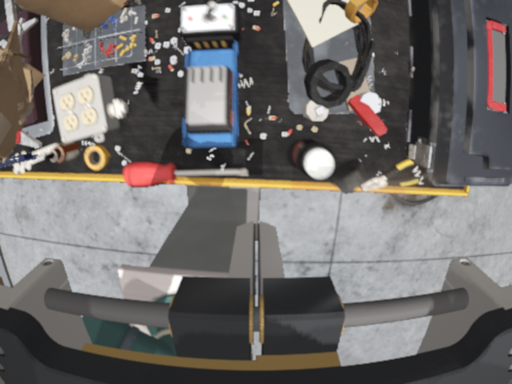

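The wrist view shows the dock from above: white switch plate at about (208,18), pack at (208,95), and the cradle's upper end at y≈146 between x=182 and 240. I'll crop it for exact corners.

```bash
python3 - <<'E'
import cv2
a=cv2.imread('pics/w1.png')[0:155,165:260];cv2.imwrite('pics/c3.png',cv2.resize(a,None,fx=3.8,fy=3.8,interpolation=2))
E
```

```text
(no output)
```

View pics/c3.png

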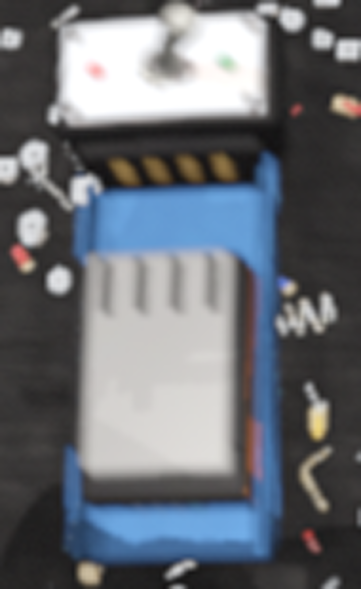

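```bash
cat >> h.py <<'E'
def fproj(p,P):
    from scipy.spatial.transform import Rotation as Q; R=Q.from_quat(np.roll(p['rotation'],-1)).as_matrix()
    c=(np.array(P)-p['xyz'])@R; k=p['camera_matrix']
    h=np.hypot(c[:,0],c[:,1]); r=np.arctan2(h,c[:,2])*k[0][0]
    return np.c_[c[:,0]/h*r+k[0][2],c[:,1]/h*r+k[1][2]]
E
python3 - <<'E'
from h import *
from scipy.optimize import least_squares
A=vision.grab_frame('scene');B=vision.grab_frame('side');W=vision.grab_frame('wrist')
H=[[66,46,89],[66,-46,89],[118,46,89],[118,-46,89]]
PA=H+[[-111,37.5,64],[-111,-37.5,64]]
uA=np.array([[125,150],[235,88],[58,118],[165,60],[422,312],[520,250]])/5+[205,160]
PB=H+[[-111,37.5,64]]
uB=np.array([[357,80],[403,160],[432,68],[470,145],[45,190]])/5+[210,170]
PW=PA+[[92,-17.5,148]]
uW=np.array([[60,128],[270,115],[60,22],[268,10],[78,550],[260,552],[178,12]])/3.8+[165,0]
fw=lambda d:(fproj(W,d2w(d,PW))-uW).ravel()
f=lambda d:np.r_[(proj(A,d2w(d,PA))-uA).ravel(),(proj(B,d2w(d,PB))-uB).ravel(),fw(d)]
for g in(fw,f):
    r=least_squares(g,[.55,-.06,-.1],loss='soft_l1');print(r.x)
    print(fw(r.x).reshape(-1,2).round(1).tolist())
    for n,p in (('stop',[50,0,28]),('end',[-111,0,64]),('pivot',[92,0,96]),('tip_on',[92,-16.2,96+47.3])): print(n,d2w(r.x,p).round(4))
print(readout.state()['tcp_pos'])
E
```

```text
[ 0.55501517 -0.06973376  0.03348571]
[[-4.7, 0.6], [0.7, 0.9], [-3.7, -2.6], [1.6, -3.1], [1.0, 0.6], [-1.1, -0.4], [0.4, 0.3]]
stop [[ 0.605  -0.0681  0.028 ]]
end [[ 0.4441 -0.0734  0.064 ]]
pivot [[ 0.647  -0.0667  0.096 ]]
tip_on [[ 0.6475 -0.0828  0.1433]]
[ 0.55388043 -0.0713902   0.03530833]
[[-3.7, 1.3], [1.7, 1.6], [-2.8, -2.0], [2.5, -2.5], [2.1, 1.4], [0.1, 0.3], [1.5, 1.1]]
stop [[ 0.6038 -0.0696  0.028 ]]
end [[ 0.4429 -0.0753  0.064 ]]
pivot [[ 0.6458 -0.0681  0.096 ]]
tip_on [[ 0.6464 -0.0843  0.1433]]
[ 0.42763535 -0.15119662  0.36961398]
```

```bash
python3 -m pendant '{"claw":[1,1,1],"slide":[[0.73,-0.02,0],[0.73,-0.02,0],[0.73,-0.02,0]],"dr":[[0,0,0],[0,0,0],[0,0,0]]}'
python3 -m pendant '{"claw":[1,1,1,1,1],"slide":[[0.73,-0.02,0.8],[0.73,-0.02,0.8],[0.73,-0.02,0.8],[0.73,-0.02,0.8],[0.73,-0.02,0.8]],"dr":[[0,0,0],[0,0,0],[0,0,0],[0,0,0],[0,0,0]]}'
python3 -m pendant '{"claw":[1,1],"slide":[[0,0,0],[0,0,0]],"dr":[[0,0,0],[0,0,0]]}'; python3 -c "
from h import *
for i in range(4): vision.grab_frame('wrist');print(readout.state()['tcp_pos'])"
```

```text
t: 2.9
tcp_pos: [0.5393, -0.1434, 0.3688]
tcp_rot: [-0.0, 1.0, 0.02, 0.0]
contact_force: [-0.3, 0.3, -0.5]
width: 0.0008
grip_force: 0.0
t: 3.32
tcp_pos: [0.6469, -0.135, 0.2381]
tcp_rot: [-0.003, 1.0, 0.02, -0.007]
contact_force: [-0.4, -0.0, -2.8]
width: 0.0004
grip_force: 0.0
t: 3.48
tcp_pos: [0.6465, -0.1362, 0.2507]
tcp_rot: [0.0, 1.0, 0.02, 0.0]
contact_force: [-0.6, 0.3, -0.1]
width: 0.0003
grip_force: 0.0
[ 0.64669085 -0.13624452  0.25248351]
[ 0.64677053 -0.13616388  0.25333012]
[ 0.64677701 -0.13607351  0.25349011]
[ 0.64676427 -0.13593892  0.25323648]
```

```bash
python3 -m pendant '{"claw":[1,1,1,1,1],"slide":[[0,0,0.2],[0,0,0.4],[0,0,0.57],[0,0,0.7],[0,0,0.77]],"dr":[[0,0,0],[0,0,0],[0,0,0],[0,0,0],[0,0,0]]}'
python3 - <<'E'
from h import *
p=vision.grab_frame('wrist');p=vision.grab_frame('wrist');s=readout.state();print(s['tcp_pos'],s['contact_force'])
cv2.imwrite('pics/w2.png',cv2.resize(p['color'][100:384,120:400,::-1],None,fx=2,fy=2))
E
```

```text
t: 4.1
tcp_pos: [0.6454, -0.1352, 0.1324]
tcp_rot: [-0.0, 1.0, 0.02, -0.001]
contact_force: [0.2, -0.2, 0.5]
width: 0.0005
grip_force: 0.0
[ 0.64562175 -0.13520189  0.13281387] [-0.57350551  0.50536808 -0.02215409]
```

View pics/w2.png

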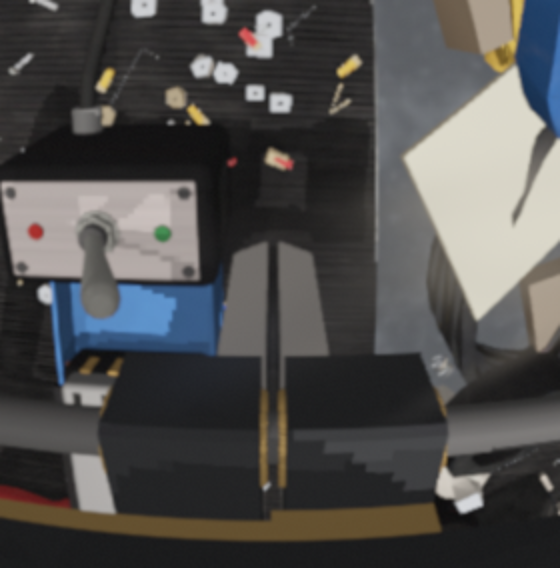

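Fingertips at (270,245), just right of the bat (end at (100,300), pivot at (95,230)). It's clear to push left.

```bash
python3 -m pendant '{"claw":[1,1,1,1,1],"slide":[[0,-0.1,0],[0,-0.2,0],[0,-0.27,0],[0,-0.33,0],[0,-0.39,0]],"dr":[[0,0,0],[0,0,0],[0,0,0],[0,0,0],[0,0,0]]}'
python3 -m pendant '{"claw":[1,1,1],"slide":[[0,-0.05,0],[0,-0.05,0],[0,0.0,0]],"dr":[[0,0,0],[0,0,0],[0,0,0]]}'
python3 - <<'E'
from h import *
p=vision.grab_frame('wrist');s=readout.state();print(s['tcp_pos'],s['contact_force'])
cv2.imwrite('pics/w3.png',cv2.resize(p['color'][100:384,120:400,::-1],None,fx=1.5,fy=1.5))
E
```

```text
t: 4.62
tcp_pos: [0.6451, -0.075, 0.1358]
tcp_rot: [-0.0, 1.0, 0.021, 0.001]
contact_force: [0.1, 0.3, 0.3]
width: 0.0011
grip_force: 0.0
t: 4.87
tcp_pos: [0.6447, -0.076, 0.1348]
tcp_rot: [0.0, 1.0, 0.021, 0.001]
contact_force: [0.8, 0.2, -0.1]
width: 0.0004
grip_force: 0.0
[ 0.64447092 -0.07713002  0.13411664] [ 0.09706613 -1.08050555 -0.01598688]
```

View pics/w3.png

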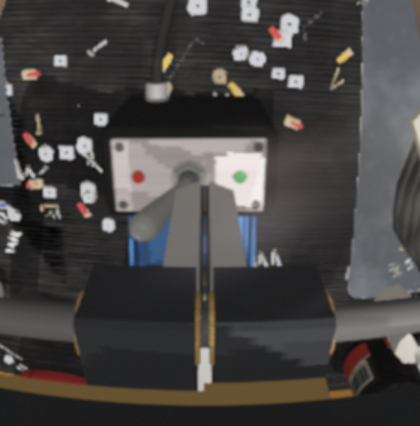

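The bat now leans left to the red dot, end at (150,225), so the switch is off. Next I'll lift and go to the upper end of the cradle.

```bash
python3 -m pendant '{"claw":[1,1,1,1,1],"slide":[[0,0.03,-0.25],[0,0.03,-0.5],[-0.25,-0.03,-0.6],[-0.5,-0.04,-0.65],[-0.7,-0.04,-0.65]],"dr":[[0,0,0],[0,0,0],[0,0,0],[0,0,0],[0,0,0]]}'
python3 -m pendant '{"claw":[1,1,1,1,1],"slide":[[-0.25,-0.02,0],[-0.5,-0.035,0],[-0.68,-0.035,0],[-0.68,-0.035,0],[-0.68,-0.035,0]],"dr":[[0,0,0],[0,0,0],[0,0,0],[0,0,0],[0,0,0]]}'
python3 - <<'E'
from h import *
for i in range(4):p=vision.grab_frame('wrist')
s=readout.state();print(s['tcp_pos'],s['contact_force'])
for t in('battery','dock'):
    r=vision.recognise(t,p); print(t,[(np.round(q['point'],3),round(q['confidence'],2)) for q in r[:2]])
E
```

```text
t: 5.33
tcp_pos: [0.5388, -0.0737, 0.2339]
tcp_rot: [-0.0, 1.0, 0.021, 0.002]
contact_force: [0.7, -0.4, 0.7]
width: 0.0005
grip_force: 0.0
t: 5.75
tcp_pos: [0.4364, -0.0731, 0.2316]
tcp_rot: [-0.001, 1.0, 0.02, 0.001]
contact_force: [-0.0, -0.1, -0.2]
width: 0.0
grip_force: 0.0
[ 0.43803013 -0.07369443  0.23112381] [-0.05826441 -0.47348536 -0.60215728]
battery [(array([ 0.517, -0.071,  0.096]), 0.9)]
dock [(array([ 0.599, -0.069,  0.059]), 0.78)]
```

Down from 0.231 to about 0.094, slowing at the end.

```bash
python3 -m pendant '{"claw":[1,1,1,1,1],"slide":[[-0.02,0,0.25],[-0.02,0,0.5],[-0.02,0,0.7],[-0.02,0,0.82],[-0.02,0,0.9]],"dr":[[0,0,0],[0,0,0],[0,0,0],[0,0,0],[0,0,0]]}'
python3 - <<'E'
from h import *
for i in range(3):p=vision.grab_frame('wrist')
s=readout.state();print(s['tcp_pos'],s['contact_force'])
cv2.imwrite('pics/w4.png',cv2.resize(p['color'][100:384,120:400,::-1],None,fx=1.5,fy=1.5))
E
```

```text
t: 6.47
tcp_pos: [0.4328, -0.0735, 0.0929]
tcp_rot: [-0.001, 1.0, 0.02, -0.003]
contact_force: [0.6, 0.7, -0.0]
width: 0.0006
grip_force: 0.0
[ 0.43374695 -0.07382302  0.09524333] [-0.03246236 -0.64150846 -0.37823933]
```

View pics/w4.png

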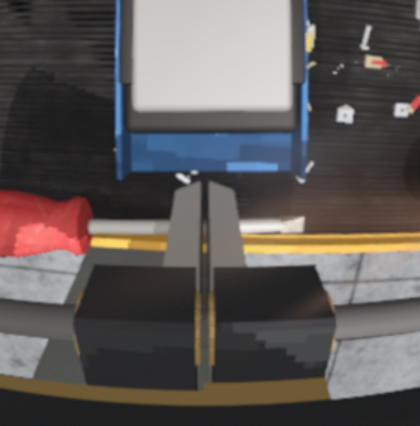

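Fingers at (205,185), centred on the cradle's open end, with the pack's upper face at y≈125 just ahead. Pushing gently down the slope.

```bash
python3 -m pendant '{"claw":[1,1,1,1,1],"slide":[[0.04,0,0],[0.08,0,0.01],[0.11,0,0.02],[0.13,0,0.025],[0.15,0,0.03]],"dr":[[0,0,0],[0,0,0],[0,0,0],[0,0,0],[0,0,0]]}'
python3 -m pendant '{"claw":[1,1,1,1,1],"slide":[[0.02,0,0.004],[0.04,0,0.009],[0.06,0,0.013],[0.08,0,0.018],[0.1,0,0.022]],"dr":[[0,0,0],[0,0,0],[0,0,0],[0,0,0],[0,0,0]]}'
python3 -m pendant '{"claw":[1,1,1,1,1],"slide":[[0.02,0,0.004],[0.04,0,0.009],[0.06,0,0.013],[0.08,0,0.018],[0.1,0,0.022]],"dr":[[0,0,0],[0,0,0],[0,0,0],[0,0,0],[0,0,0]]}'
```

```text
t: 7.03
tcp_pos: [0.4569, -0.0733, 0.0926]
tcp_rot: [0.0, 1.0, 0.02, -0.0]
contact_force: [-3.0, 0.7, 3.7]
width: 0.0005
grip_force: 1.6
t: 7.45
tcp_pos: [0.4718, -0.0726, 0.0887]
tcp_rot: [0.0, 1.0, 0.02, -0.0]
contact_force: [-2.3, -0.1, 3.6]
width: 0.0001
grip_force: 1.5
t: 7.87
tcp_pos: [0.4869, -0.0719, 0.0852]
tcp_rot: [0.0, 1.0, 0.02, -0.0]
contact_force: [-2.5, 0.2, 2.8]
width: 0.0006
grip_force: 1.4
```

```bash
python3 -m pendant '{"claw":[1,1,1,1,1],"slide":[[0.01,0,0.002],[0.02,0,0.004],[0.03,0,0.006],[0.04,0,0.009],[0.05,0,0.011]],"dr":[[0,0,0],[0,0,0],[0,0,0],[0,0,0],[0,0,0]]}'
for i in 1 2 3; do python3 -m pendant '{"claw":[1,1],"slide":[[0.007,0,0.002],[0.014,0,0.003]],"dr":[[0,0,0],[0,0,0]]}'|grep -E "tcp_pos|contact";done
```

```text
t: 8.28
tcp_pos: [0.4942, -0.0717, 0.0836]
tcp_rot: [0.0, 1.0, 0.02, -0.0]
contact_force: [-3.1, 0.7, 0.6]
width: 0.0003
grip_force: 1.2
tcp_pos: [0.4962, -0.0716, 0.0831]
contact_force: [-2.3, -0.2, 1.2]
tcp_pos: [0.4983, -0.0715, 0.0827]
contact_force: [-1.8, 0.6, 1.2]
tcp_pos: [0.4989, -0.0715, 0.0825]
contact_force: [-8.5, -0.2, 8.0]
```

Force is rising at x=0.499, as predicted. One small step to confirm it's seated.

```bash
python3 -m pendant '{"claw":[1,1,1],"slide":[[0.006,0,0.001],[0.012,0,0.002],[0.012,0,0.002]],"dr":[[0,0,0],[0,0,0],[0,0,0]]}'|grep -E "tcp_pos|contact"
```

```text
tcp_pos: [0.4992, -0.0715, 0.0825]
contact_force: [-11.0, -0.4, 9.3]
```

Seated firmly with no further travel. Backing off, rising, and moving to the left of the toggle.

```bash
python3 -m pendant '{"claw":[1,1,1,1,1],"slide":[[-0.1,0,0],[-0.13,0,-0.2],[-0.13,0,-0.45],[-0.13,0,-0.7],[-0.13,0,-1]],"dr":[[0,0,0],[0,0,0],[0,0,0],[0,0,0],[0,0,0]]}'
python3 -m pendant '{"claw":[1,1,1,1,1],"slide":[[0,0,-0.15],[0.25,-0.2,-0.15],[0.5,-0.43,-0.15],[0.75,-0.43,-0.15],[0.9,-0.43,-0.15]],"dr":[[0,0,0],[0,0,0],[0,0,0],[0,0,0],[0,0,0]]}'
python3 -m pendant '{"claw":[1,1,1],"slide":[[0.2,0,0],[0.2,0,0],[0.2,0,0]],"dr":[[0,0,0],[0,0,0],[0,0,0]]}'
python3 - <<'E'
from h import *
for i in range(3):p=vision.grab_frame('scene')
s=readout.state();print(s['tcp_pos'],s['contact_force'])
for c in('scene','wrist'):
    r=vision.recognise('battery',vision.grab_frame(c));print([(np.round(q['point'],3),round(q['confidence'],2)) for q in r[:1]])
E
```

```text
t: 9.45
tcp_pos: [0.4826, -0.0719, 0.2292]
tcp_rot: [-0.0, 1.0, 0.02, -0.0]
contact_force: [1.3, -0.0, -1.2]
width: 0.0005
grip_force: 0.0
t: 9.87
tcp_pos: [0.6178, 0.0005, 0.2514]
tcp_rot: [-0.001, 1.0, 0.022, 0.002]
contact_force: [-0.9, -0.3, -0.0]
width: 0.0004
grip_force: 0.0
t: 10.12
tcp_pos: [0.6462, -0.0007, 0.2486]
tcp_rot: [-0.0, 1.0, 0.021, -0.001]
contact_force: [-0.2, -0.4, -1.1]
width: 0.0007
grip_force: 0.0
[ 0.64450446 -0.00111773  0.25197468] [-0.45123089  0.42464752  0.30730593]
[(array([ 0.547, -0.059,  0.084]), 0.63)]
[(array([ 0.57 , -0.067,  0.088]), 0.92)]
```

```bash
python3 -m pendant '{"claw":[1,1,1,1,1],"slide":[[0,0,0.2],[0,0,0.4],[0,0,0.57],[0,0,0.7],[0,0,0.78]],"dr":[[0,0,0],[0,0,0],[0,0,0],[0,0,0],[0,0,0]]}'
python3 -m pendant '{"claw":[1,1,1,1,1],"slide":[[0,0.1,0],[0,0.2,0],[0,0.27,0],[0,0.33,0],[0,0.38,0]],"dr":[[0,0,0],[0,0,0],[0,0,0],[0,0,0],[0,0,0]]}'
python3 -m pendant '{"claw":[1,1,1],"slide":[[0,0.03,0],[0,0.03,0],[0,0,0]],"dr":[[0,0,0],[0,0,0],[0,0,0]]}'
python3 -m pendant '{"claw":[1,1,1,1,1],"slide":[[0,-0.1,0],[0,-0.1,-0.2],[0,-0.1,-0.45],[0,-0.1,-0.7],[0,-0.1,-0.9]],"dr":[[0,0,0],[0,0,0],[0,0,0],[0,0,0],[0,0,0]]}'
python3 - <<'E'
from h import *
for i in range(3):p=vision.grab_frame('wrist')
s=readout.state();print(s['tcp_pos'],s['contact_force'])
cv2.imwrite('pics/w5.png',cv2.resize(p['color'][100:384,120:400,::-1],None,fx=2,fy=2))
E
```

```text
t: 10.88
tcp_pos: [0.6432, -0.001, 0.1316]
tcp_rot: [-0.0, 1.0, 0.02, -0.002]
contact_force: [0.8, 0.6, -0.1]
width: 0.0006
grip_force: 0.0
t: 11.3
tcp_pos: [0.6484, -0.0605, 0.1365]
tcp_rot: [0.001, 1.0, 0.019, 0.002]
contact_force: [0.4, 1.4, 0.1]
width: 0.0003
grip_force: 0.0
t: 11.55
tcp_pos: [0.648, -0.0592, 0.1355]
tcp_rot: [0.001, 1.0, 0.02, 0.001]
contact_force: [0.7, -0.3, 0.6]
width: 0.0005
grip_force: 0.0
t: 11.97
tcp_pos: [0.6467, -0.0422, 0.272]
tcp_rot: [0.001, 1.0, 0.021, 0.001]
contact_force: [0.9, -0.6, 0.4]
width: 0.0006
grip_force: 0.0
[ 0.64798956 -0.04247745  0.27360267] [1.07232257 0.5438361  0.64829947]
```

View pics/w5.png

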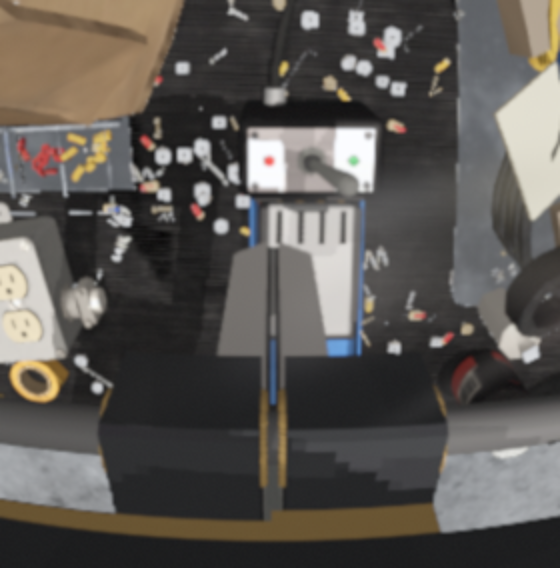

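The bat leans to the green dot, end at (345,180), so the switch is on. The pack sits against the contact block at y≈200, and the arm is clear.

```bash
python3 -c "
from h import *
print(arm.sign_off())"
```

```text
the job is handed in; nothing more can be done
None
```

The job is handed in: I flipped the switch off, slid the pack gently home (about 15 N on the tool at most, against the 60 N limit), flipped the switch back on and left the arm clear; the hand-in returned no verdict, so the result rests on my camera and force readings.

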